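# Turn the toy display so the house faces the customers

### The arm

A 6-joint arm with a two-finger parallel gripper is mounted at the origin on the work surface. World frame = base frame: x ahead of the robot, y to its left, z up, the work surface at z = 0. Lengths are in m, angles in rad, forces in N, time in s.
With the tool pointing down it reaches from about 0.25 to 0.725 m from the base axis. Payload 4 kg.
Tool frame: the origin (TCP) lies on the centre line of the jaws, within the pads' length; the fingertips stand 17 mm ahead of it and the grasp point (between the pads) lies 2 mm behind it; z points along the fingers, y is the line along which they close (so a half turn about z gives the same grasp; the last joint's range is limited). The gripper opens to 85 mm and grips with 20 to 120 N. Pads are 22 mm wide; open, the fingers measure 114 mm over their backs; the gripper's body (76 mm by 85 mm) begins 54 mm behind the grasp point. The pads swing forward as they close: fully open they stand 13 mm farther back than shut.
Start: joints at [1.222, 0.241, 0.005, 1.335, 0, 1.571], TCP at [0.171, 0.47, 0.248] pointing down, gripper open.
Joint ranges: [-2.72, 2.72], [-1.05, 1.87], [-1.09, 1.28], [-1.99, 2.15], [-1.42, 1.44], [-3.14, 3.14]. Speed limits (rad/s): [2.79, 2.79, 3.14, 3.14, 3.14, 3.14].

### API

Orientations are given as a unit quaternion [x, y, z, w].
In Python, from workcell import get_obs, imaging, order gives the robot as it stands.
- The arm moves only by the tool apply_moves, never from a script. Its argument "targets" is a list that holds one entry, the list of rows, each a list of 5 numbers: the shift along the world's x, y, z in units of 40 mm (1.0 is 40 mm), then the turn about the world's z in degrees, then the gripper command: -1 is shut, 1 is fully open, values between are in proportion. In form: [[[dx, dy, dz, turn, fingers], ...]]. A call has 1 to 8 rows; each row shifts and turns the commanded pose from where the row before left it; what a row does not reach is not made up. A row lasts 1/12 s, in which the tool goes at most 41.7 mm and 7.16 degrees, less where a joint would pass 70% of its speed; a pose out of reach is approached as far as the arm can. A call is refused whole if a number of a shift passes 1 or a number of a turn 7.16, either way. A call with a gripper value outside its range is refused whole. The fingers move at their own pace and stop on an object; the grip force is fixed at half the most. Time passes only in rows, so rows that do not move let the fingers close. It gives the time, the measured TCP pose, the force, the opening and the grip force at its end, in the units of the state.
- get_obs(): the state, without advancing time (a new reading comes with each control period).
- imaging.camera(name): name is "scene" or "top"; returns (picture, depth): 400x640x3 uint8, blue, green, red; 400x640 float32, m along the optical axis (not along the pixel's ray), 0 where there is no reading.
- imaging.get_calibration(name): a dict with "camera_matrix" (3x3 intrinsics, pixels), "k1" (the pictures are not rectified: a ray, as slopes to the right and down, at radius r is drawn at 1 + k1 r^2 times it, then the intrinsics apply), "eye" and "rotation" of the camera in the world. Camera axes: x right, y down, z forward; pixel columns grow to the right and rows downward; lengths in m; the calibration is good to about 2 mm. A picture is of the moment at which its call begins. get_calibration takes no time and is no camera call.
- order.job_done(): hands the job in; it is judged then, once.
The state is a dict: "clock": time; "joint_pos": joint angles; "joint_vel": joint speeds; "tau": joint torques, N m; "eef_pos": TCP position; "tool_rot": TCP orientation; "ft_force": force on the tool from outside, world axes, zero at the start; "ft_torque": the same for the moment, N m; "grip_width": finger opening in m; "grasp_force": force on a finger pad.
Only numpy, scipy, OpenCV 4.12 (cv2) and the standard library are available. Lean on these libraries where they do the work, as an engineer would, in place of code of your own. Each camera call takes 0.05 s, during which the arm holds its last target. There are 200 camera calls.

### The job

Turn the wooden display turntable on the shop counter, by pushing the upright pegs on its rim, until the little toy house stands right in line with the pointer that sticks out of the turntable's foot. Do not push on the toys themselves, and leave the pencil mug beside it where it stands.

Things in the scene. Friction and masses are not known exactly. Their poses are not given: they have to be found in the camera images.
- toys: four plain wooden toys (house, fir tree, truck, rabbit) fixed a quarter turn apart on a round turntable disc of radius 130 mm; at most 64 mm high, within 95 mm of the axis. Origin: on the turning axis at the disc's top face, 40 mm above the counter; z up, x points to the house. The disc turns endlessly either way; 1 to 2 N at a peg moves it and it stays where left.
- house (a point): centre of the underside of the toy house (pitched roof, chimney, door; 50 x 44 x 63 mm high), on the disc's top face, 65 mm from the axis; turns with the disc. On the disc's rim stand four upright pegs, 14 mm thick and 36 mm high, 118 mm from the axis, midway between the toys: at 45, 135, 225 and 315 degrees from the house.
- front (a point): fixed point above the pointer's line, level with the disc's top face and 65 mm from the axis: where the house (its point) must come. The pointer, a flat dark wooden arrow 40 mm wide and 16 mm high, sticks out from under the disc, its tip 185 mm from the axis, roughly on the side away from the robot; it does not turn.
- mug: white mug with pencils in it, 76 mm across plus a handle, 90 mm high (pencils 135 mm), standing loose on the counter to the robot's right of the turntable. Origin: centre of its underside, z up.

How it is judged:
By the outcome, as a careful person would: the job done as asked, in the order asked, and still so for the second after the job is handed in, with the robot touching nothing.
It also fails if it takes over 64 s, if anything falls off the work surface, if the arm or the gripper's body presses on something with over 40 N, if the wrist force passes 120 N, or if a joint passes its speed limit or range.

## Working session

There is one attempt and no reset: what is moved stays moved. The work goes in short steps, Python scripts to look and compute and a tool call to move; the robot and the scene stay as the last step left them, time stands still between calls to the robot, and variables do not carry over. Pictures are saved under pics/ and viewed, at most 10 in all, crops included, and the job is handed in when it is done.

Besides the shell and the picture viewer there is one more tool, called after "Call:" as name([rows], argument=value, ...), one row to a line, values as JSON. apply_moves: Moves the arm, as the interface text tells. Its arguments: {"type":"object","properties":{"targets":{"type":"array","items":{"type":"array","items":{"type":"array","items":{"type":"number"}}}}},"required":["targets"]}

```bash
mkdir -p pics
python3 - <<'E'
from workcell import get_obs, imaging
import cv2, numpy as np
for n in("scene","top"):
    p,d=imaging.camera(n); cv2.imwrite(f"pics/{n}0.png",p); np.save(f"{n}0.npy",d)
    c=imaging.get_calibration(n); print(n,c)
o=get_obs();print(o["clock"],o["eef_pos"],o["tool_rot"])
E
```

```text
scene {'camera_matrix': array([[503.10771079,   0.        , 322.11623896],
       [  0.        , 503.10771079, 192.01331099],
       [  0.        ,   0.        ,   1.        ]]), 'k1': -0.09727305423526794, 'eye': array([ 0.84420374, -0.71891167,  0.77556049]), 'rotation': array([ 0.90442315,  0.22708093, -0.08971469, -0.34986324])}
top {'camera_matrix': array([[454.10583047,   0.        , 319.42111136],
       [  0.        , 454.10583047, 204.54984532],
       [  0.        ,   0.        ,   1.        ]]), 'k1': -0.06509996803249266, 'eye': array([ 0.46870855, -0.13703672,  0.88665115]), 'rotation': array([ 0.70920194, -0.70358688,  0.03706587, -0.02498461])}
0.1 [0.17068508 0.46939756 0.24749213] [ 1.73535813e-01  9.84827098e-01 -9.34395167e-04 -1.87728583e-04]
```

View pics/scene0.png

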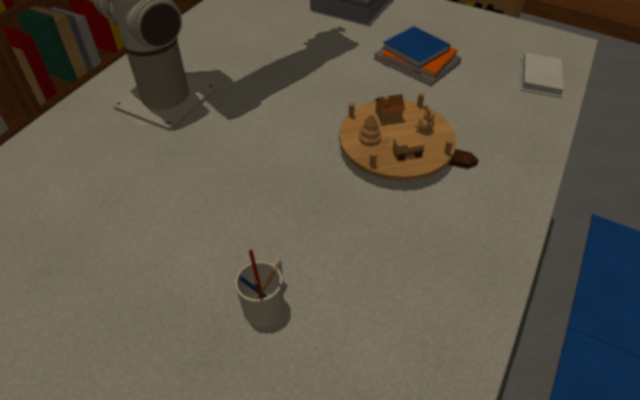

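View pics/top0.png

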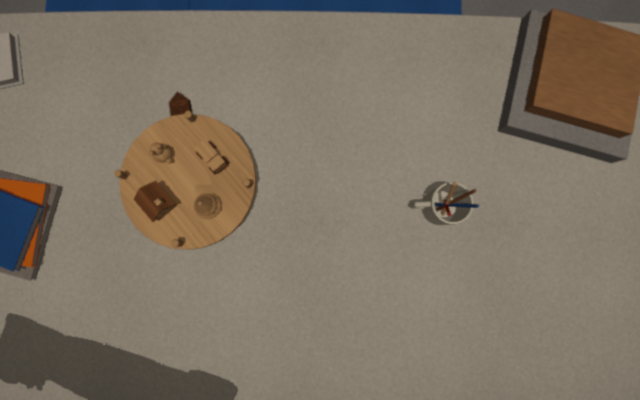

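The scene view shows the turntable, with its dark pointer at (463,158). In the top view the disc centre is about (188,180), the house (157,200), the pointer tip (180,94) and the pegs (188,116), (121,174), (179,241) and (249,183). The mug is well clear at (452,202).

```bash
cat > h.py <<'E'
from workcell import get_obs, imaging
import cv2, numpy as np
from scipy.spatial.transform import Rotation as R
def w(px,z,n="top"):
    c=imaging.get_calibration(n)
    k=np.array(c["camera_matrix"]); 
    u=cv2.undistortPoints(np.array([[px]],float),k,np.array([c["k1"],0,0,0,0.]))[0,0]
    r=R.from_quat(c["rotation"]).apply([u[0],u[1],1]); e=c["eye"]
    return e+r*(z-e[2])/r[2]
def crop(n,x,y,W,H,s,f):
    p,d=imaging.camera(n); cv2.imwrite(f,cv2.resize(p[y:y+H,x:x+W],None,fx=s,fy=s,interpolation=cv2.INTER_CUBIC))
E
python3 - <<'E'
from h import *
p=cv2.imread("pics/top0.png"); cv2.imwrite("pics/c0.png",cv2.resize(p[85:255,110:270],None,fx=3.5,fy=3.5,interpolation=cv2.INTER_CUBIC))
print(R.from_quat(imaging.get_calibration("top")["rotation"]).as_matrix().round(2))
for px,z in [((188,180),.04),((188,116),.076),((121,174),.076),((179,241),.076),((249,183),.076),((180,94),.016)]: print(px,w(px,z).round(4))
E
```

```text
[[ 0.01 -1.    0.09]
 [-1.   -0.01 -0.02]
 [ 0.02 -0.09 -1.  ]]
(188, 180) [0.5875 0.0965 0.04  ]
(188, 116) [0.7006 0.0909 0.076 ]
(121, 174) [0.5926 0.2095 0.076 ]
(179, 241) [0.4727 0.0992 0.076 ]
(249, 183) [ 0.5779 -0.0237  0.076 ]
(180, 94) [0.7624 0.1256 0.016 ]
```

View pics/c0.png

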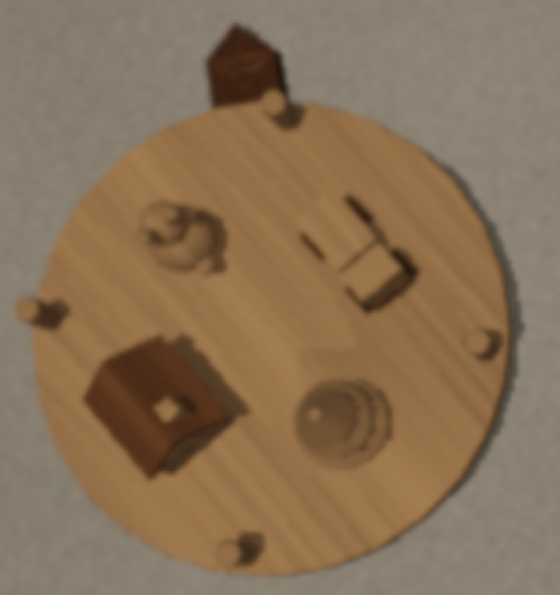

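The enlarged crop puts the peg tops at (274,102), (28,310), (232,552) and (480,341). The pointer tip is at (237,24) with its shoulders at (208,65) and (281,65), and the house is lower left.

Run:
```python
from h import *
f=lambda a:((a[0]+.5)/3.5-.5+110,(a[1]+.5)/3.5-.5+85)
P=np.array([w(f(a),.076) for a in [(274,102),(28,310),(232,552),(480,341)]])
c=P.mean(0); d=P-c
ang=np.degrees(np.arctan2(d[:,1],d[:,0])); print(c,np.hypot(d[:,0],d[:,1]),ang)
E_=np.array([w(f(a),.04) for a in [(32,338),(510,338),(271,100),(271,575)]]); c2=E_.mean(0);print("disc",c2)
t=w(f((237,24)),.016); 
for cc in(c,c2):
  d=t-cc; print(t,np.hypot(*d[:2]),np.degrees(np.arctan2(d[1],d[0])))
h=w(f((168,408)),.103)-c; print(np.degrees(np.arctan2(h[1],h[0])),np.hypot(*h[:2]))
print([w(f(a),.016).round(4) for a in [(208,65),(281,65),(213,105),(285,100)]])
```

```text
[0.58713965 0.09797959 0.076     ] [0.11782464 0.11800499 0.11707267 0.11793361] [ -3.27856513  86.67833944 176.75782106 -93.68703042]
disc [0.58631226 0.09877097 0.04      ]
[0.76747638 0.13106783 0.016     ] 0.18334712585569987 10.397005365195369
[0.76747638 0.13106783 0.016     ] 0.18402045628571992 10.108157863155856
144.36837098631491 0.05664081930013168
[array([0.7435, 0.1465, 0.016 ]), array([0.7437, 0.105 , 0.016 ]), array([0.7204, 0.1426, 0.016 ]), array([0.7234, 0.102 , 0.016 ])]
```

Call:
apply_moves([
  [[0.6,-0.7,0,-7,-0.3],[0.6,-0.7,0,-7,-0.3],[0.6,-0.7,0,-7,-0.3],[0.6,-0.7,0,-7,-0.3],[0.6,-0.7,0,-7,-0.3],[0.6,-0.7,0,-7,-0.3],[0.6,-0.7,0,-7,-0.3],[0.6,-0.7,0,-7,-0.3]],
])

```text
clock: 0.77
eef_pos: [0.3634, 0.2442, 0.248]
tool_rot: [0.618, 0.786, -0.0, -0.0]
ft_force: [0.9, 0.1, -0.3]
grip_width: 0.0298
grasp_force: 0.0
```

```bash
cat > st.py <<'E'
from h import *
o=get_obs(); r=R.from_quat(o["tool_rot"]).as_matrix()
print(o["clock"],np.round(o["joint_pos"],3),np.round(o["eef_pos"],4),"yaw y",np.degrees(np.arctan2(r[1,1],r[0,1])).round(2),o["grip_width"],np.round(o["ft_force"],1))
E
python3 st.py
```

```text
0.7667 [ 0.592  0.118 -0.146  1.307  0.     1.924] [0.3634 0.2442 0.248 ] yaw y 13.68 0.029847891708731922 [ 0.9  0.1 -0.3]
```

Call:
apply_moves([
  [[0.3375,-0.4125,0,6.775,-0.3],[0.3375,-0.4125,0,6.775,-0.3],[0.3375,-0.4125,0,6.775,-0.3],[0.3375,-0.4125,0,6.775,-0.3],[0.3375,-0.4125,0,6.775,-0.3],[0.3375,-0.4125,0,6.775,-0.3],[0.3375,-0.4125,0,6.775,-0.3],[0.3375,-0.4125,0,6.775,-0.3]],
])

```text
clock: 1.43
eef_pos: [0.4711, 0.1129, 0.2478]
tool_rot: [0.186, 0.983, -0.0, -0.0]
ft_force: [0.1, 0.6, 0.9]
grip_width: 0.03
grasp_force: 0.0
```

Call:
apply_moves([
  [[0.3375,-0.4125,0,6.775,-0.3],[0.3375,-0.4125,0,6.775,-0.3],[0.3375,-0.4125,0,6.775,-0.3],[0.3375,-0.4125,0,6.775,-0.3],[0.3375,-0.4125,0,6.775,-0.3],[0.3375,-0.4125,0,6.775,-0.3],[0.3375,-0.4125,0,6.775,-0.3],[0.3375,-0.4125,0,6.775,-0.3]],
])

```text
clock: 2.1
eef_pos: [0.5791, -0.019, 0.2476]
tool_rot: [-0.282, 0.959, 0.0, -0.001]
ft_force: [-0.0, 0.6, 0.0]
grip_width: 0.0304
grasp_force: 0.0
```

Call:
apply_moves([
  [[0,0,-0.4,6.775,-0.3],[0,0,-0.4,6.775,-0.3],[0,0,-0.4,6.775,-0.3],[0,0,-0.4,6.775,-0.3],[0,0,-0.4,6.775,-0.3],[0,0,-0.4,6.775,-0.3],[0,0,-0.4,6.775,-0.3],[0,0,-0.4,6.775,-0.3]],
])

```text
clock: 2.77
eef_pos: [0.5784, -0.0181, 0.1189]
tool_rot: [-0.688, 0.726, 0.0, -0.0]
ft_force: [0.2, -0.4, 0.1]
grip_width: 0.0303
grasp_force: 0.0
```

```bash
python3 st.py; python3 -c "
from h import *
crop('scene',300,70,200,130,4,'pics/s1.png')"
```

```text
2.7667 [-0.031  0.479  0.005  1.098  0.    -1.549] [ 0.5784 -0.0181  0.1189] yaw y 176.95 0.030307738949244465 [ 0.2 -0.4  0.1]
```

View pics/s1.png

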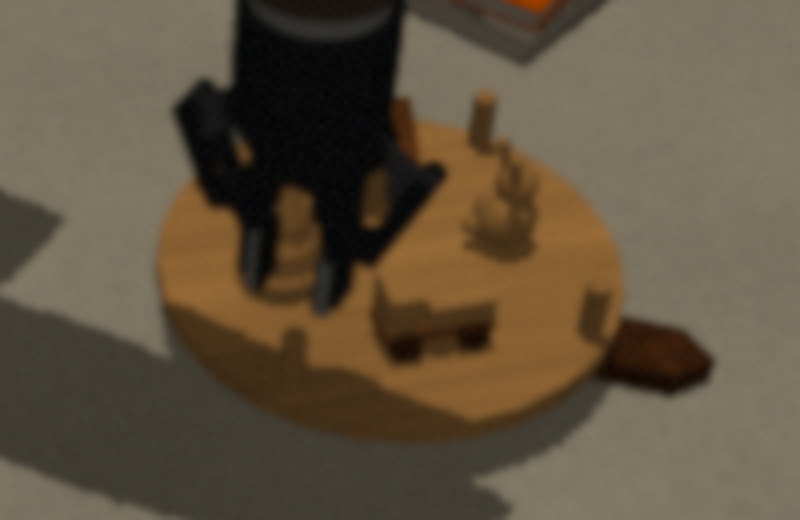

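The fingers straddle the right-hand peg, at crop (290,350). I'll go down next.

Call:
apply_moves([
  [[0,0,-0.35,0,-0.3],[0,0,-0.35,0,-0.3],[0,0,-0.35,0,-0.3],[0,0,-0.35,0,-0.3],[0,0,0,0,-0.3]],
])

```text
clock: 3.23
eef_pos: [0.5765, -0.0181, 0.0614]
tool_rot: [-0.685, 0.728, 0.002, -0.002]
ft_force: [0.2, 0.5, -0.2]
grip_width: 0.0299
grasp_force: 0.0
```

```bash
python3 st.py
python3 - <<'E'
import numpy as np
c=np.array([.5871,.098]); st=6.0
th0=-93.7
a=[th0-st*k for k in range(0,22)]
p=np.array([c+.118*np.array([np.cos(np.radians(t)),np.sin(np.radians(t))]) for t in a])
for k,d in enumerate(np.diff(p,axis=0)/.04): print(k+1,d.round(3))
E
```

```text
3.2333 [-0.031  0.537 -0.066  0.974 -0.    -1.541] [ 0.5765 -0.0181  0.0614] yaw y 176.49 0.029917776413895487 [ 0.2  0.5 -0.2]
1 [-0.307  0.036]
2 [-0.301  0.068]
3 [-0.292  0.099]
4 [-0.281  0.129]
5 [-0.266  0.158]
6 [-0.248  0.185]
7 [-0.227  0.209]
8 [-0.204  0.232]
9 [-0.178  0.252]
10 [-0.151  0.269]
11 [-0.122  0.284]
12 [-0.092  0.295]
13 [-0.061  0.303]
14 [-0.029  0.307]
15 [0.004 0.309]
16 [0.036 0.307]
17 [0.068 0.301]
18 [0.099 0.292]
19 [0.129 0.281]
20 [0.158 0.266]
21 [0.185 0.248]
```

Call:
apply_moves([
  [[-0.31,0.04,0,-6,-0.3],[-0.3,0.07,0,-6,-0.3],[-0.29,0.1,0,-6,-0.3],[-0.28,0.13,0,-6,-0.3],[-0.27,0.16,0,-6,-0.3],[-0.25,0.185,0,-6,-0.3],[-0.225,0.21,0,-6,-0.3],[-0.205,0.23,0,-6,-0.3]],
])

```text
clock: 3.9
eef_pos: [0.494, 0.0267, 0.0654]
tool_rot: [-0.327, 0.945, -0.001, 0.001]
ft_force: [2.0, -0.5, -1.3]
grip_width: 0.0299
grasp_force: 0.7
```

```bash
python3 st.py
```

```text
3.9 [ 0.055  0.39  -0.302  0.877 -0.001 -0.612] [0.494  0.0267 0.0654] yaw y 128.18 0.02988167197794532 [ 2.  -0.5 -1.3]
```

Call:
apply_moves([
  [[-0.18,0.25,0,-6,-0.3],[-0.15,0.27,0,-6,-0.3],[-0.12,0.285,0,-6,-0.3],[-0.09,0.295,0,-6,-0.3],[-0.06,0.3,0,-6,-0.3],[-0.03,0.31,0,-6,-0.3],[0,0.31,0,-6,-0.3],[0,0,0,0,-0.3]],
])

```text
clock: 4.57
eef_pos: [0.4691, 0.1093, 0.0654]
tool_rot: [0.03, 1.0, 0.001, 0.001]
ft_force: [0.3, 0.2, 0.6]
grip_width: 0.0302
grasp_force: 0.0
```

```bash
python3 st.py; python3 -c "
from h import *
crop('top',110,85,160,170,3.5,'pics/c1.png')"
```

```text
4.5667 [ 0.229  0.369 -0.336  0.864  0.001  0.289] [0.4691 0.1093 0.0654] yaw y 86.57 0.030224055587293346 [0.3 0.2 0.6]
```

View pics/c1.png

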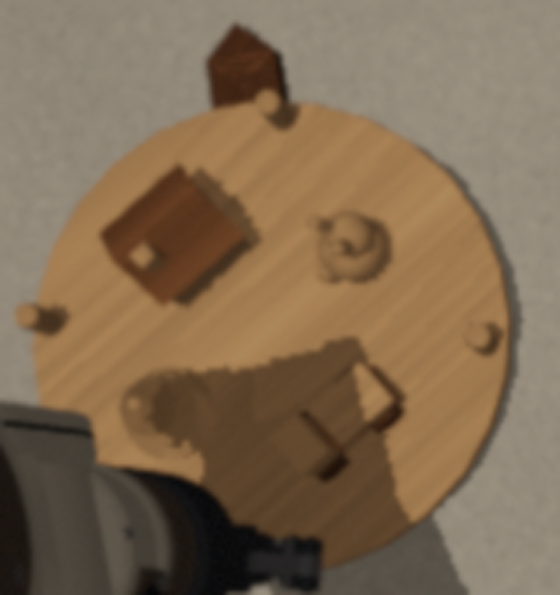

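The house is now at crop (180,235), upper left. The pegs are at (267,101), (28,317) and (484,336).

```bash
cat >> h.py <<'E'
def angs(pts,s=3.5,ox=110,oy=85):
    for a in pts:
        p=w(((a[0]+.5)/s-.5+ox,(a[1]+.5)/s-.5+oy),.076)-[.5871,.098,0]
        t=np.degrees(np.arctan2(p[1],p[0])); print(t.round(2),np.hypot(*p[:2]).round(4), "mod90",(t%90).round(2))
E
python3 - <<'E'
from h import *
angs([(267,101),(28,317),(484,336)])
c=np.array([.5871,.098]); e=get_obs()["eef_pos"][:2]-c; print(np.degrees(np.arctan2(e[1],e[0])),np.hypot(*e))
E
```

```text
-1.48 0.1182 mod90 88.52
88.43 0.1176 mod90 88.43
-92.36 0.1198 mod90 87.64
174.92838160687515 0.11854570930831135
```

Run:
```python
import numpy as np
a=np.radians(174.9-np.array([0,4.5,9,13.5,18,22.5,26,29,31])); p=.118*np.c_[np.cos(a),np.sin(a)]
print((np.diff(p,axis=0)/.04).round(3))
```

```text
[[0.03  0.23 ]
 [0.048 0.227]
 [0.065 0.222]
 [0.082 0.216]
 [0.099 0.209]
 [0.088 0.157]
 [0.083 0.13 ]
 [0.059 0.084]]
```

Call:
apply_moves([
  [[0.03,0.23,0,-4.5,-0.3],[0.05,0.225,0,-4.5,-0.3],[0.065,0.22,0,-4.5,-0.3],[0.08,0.215,0,-4.5,-0.3],[0.1,0.21,0,-4.5,-0.3],[0.09,0.155,0,-3.5,-0.3],[0.08,0.13,0,-3,-0.3],[0.06,0.085,0,-2,-0.3]],
])

```text
clock: 5.28
eef_pos: [0.4904, 0.166, 0.0644]
tool_rot: [0.296, 0.955, -0.001, -0.001]
ft_force: [-1.7, -0.7, 0.2]
grip_width: 0.0295
grasp_force: 0.7
```

Call:
apply_moves([
  [[0,0,0,0,-0.3],[0,0,0,0,-0.3]],
])

```text
clock: 5.45
eef_pos: [0.491, 0.166, 0.0646]
tool_rot: [0.295, 0.956, -0.0, 0.0]
ft_force: [0.5, -0.3, -0.6]
grip_width: 0.03
grasp_force: 0.0
```

```bash
python3 st.py; python3 -c "
from h import *
c=np.array([.5871,.098]); e=get_obs()['eef_pos'][:2]-c; print(np.degrees(np.arctan2(e[1],e[0])),np.hypot(*e))
crop('top',110,85,160,170,3.5,'pics/c2.png')"
```

```text
5.45 [ 0.326  0.431 -0.238  0.902 -0.     0.925] [0.491  0.166  0.0646] yaw y 55.71 0.030011566617418203 [ 0.5 -0.3 -0.6]
144.70709223140634 0.11773575999637285
```

View pics/c2.png

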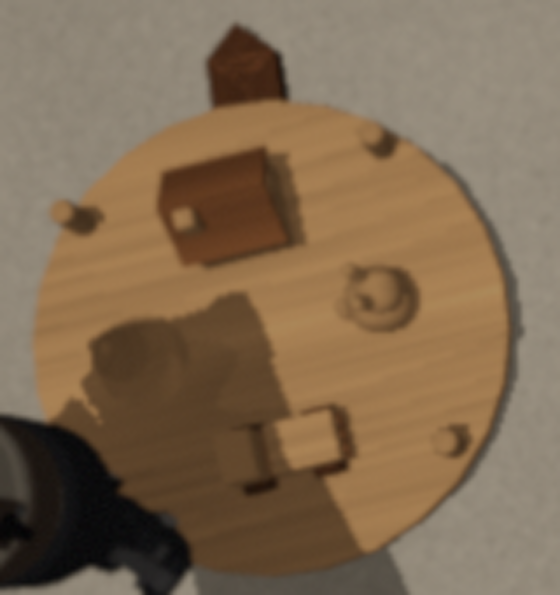

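The pegs are now at (372,136), (64,212) and (447,440). The house is close to the pointer line but slightly left of it.

Run:
```python
from h import *
angs([(372,136),(64,212),(447,440)])
```

```text
-30.52 0.1158 mod90 59.48
59.98 0.1171 mod90 59.98
-119.93 0.1176 mod90 60.07
```

Call:
apply_moves([
  [[0.037,0.047,0,-1.2,-0.3],[0.037,0.047,0,-1.2,-0.3],[0.037,0.047,0,-1.2,-0.3],[0.037,0.047,0,-1.1,-0.3],[0,0,0,0,-0.3],[0,0,0,0,-0.3]],
])

```text
clock: 6.0
eef_pos: [0.497, 0.1744, 0.0644]
tool_rot: [0.334, 0.942, 0.0, 0.0]
ft_force: [-0.1, -0.8, -0.7]
grip_width: 0.0301
grasp_force: 0.0
```

```bash
python3 st.py; python3 -c "
from h import *
c=np.array([.5871,.098]); e=get_obs()['eef_pos'][:2]-c; print(np.degrees(np.arctan2(e[1],e[0])),np.hypot(*e))
crop('top',115,85,140,120,5,'pics/c3.png')"
```

```text
6.0 [ 0.337  0.445 -0.215  0.91   0.     1.019] [0.497  0.1744 0.0644] yaw y 50.94 0.03006673727058152 [-0.1 -0.8 -0.7]
139.7249385218216 0.11811624041666331
```

View pics/c3.png

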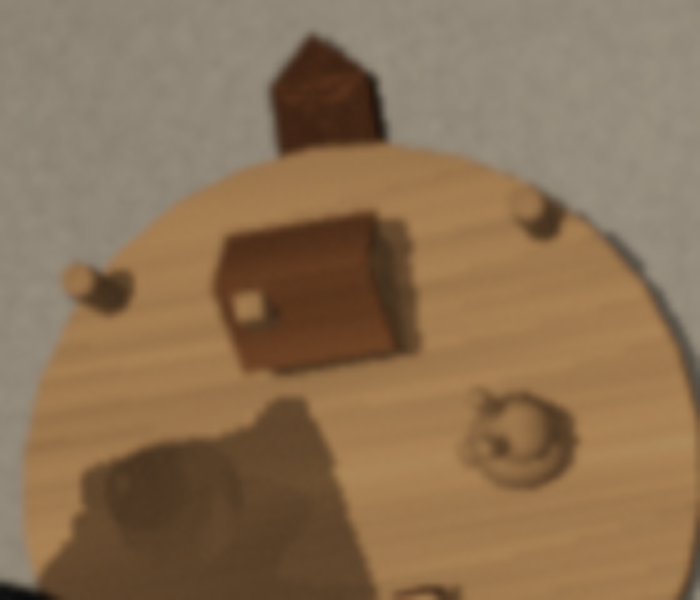

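The pegs are at (526,203) and (80,278). The pointer tip is at (313,33), with shoulders (273,88) and (378,80) and roots (281,155) and (384,142).

Run:
```python
from h import *
angs([(526,203),(80,278)],5,115,85)
f=lambda a:w(((a[0]+.5)/5-.5+115,(a[1]+.5)/5-.5+85),.016)
T,A,B,C,D=[f(a) for a in [(313,33),(273,88),(378,80),(281,155),(384,142)]]
c=np.array([.5871,.098,0])
for p in (T,(A+B)/2): d=p-c;print(np.degrees(np.arctan2(d[1],d[0])),np.hypot(*d[:2]))
for d in (A-C,B-D,T-(C+D)/2): print(np.degrees(np.arctan2(d[1],d[0])))
```

```text
-34.33 0.117 mod90 55.67
54.97 0.1183 mod90 54.97
10.458523279605803 0.1840475717715537
9.750033213531363 0.16253916373597058
9.232306179328992
7.674111640664839
11.7729592445302
```

The house angle is about 10.3° and the pointer about 10.1°, so they're aligned. I'll ease the finger off the peg and lift straight up.

Call:
apply_moves([
  [[-0.05,-0.055,0,0,-0.3],[-0.03,-0.035,0,0,-0.3],[0,0,0.3,0,-0.3],[0,0,0.5,0,-0.3],[0,0,0.7,0,-0.3],[0,0,0.8,0,-0.3],[0,0,0.8,0,-0.3],[0,0,0.8,0,-0.3]],
])

```text
clock: 6.72
eef_pos: [0.4928, 0.1701, 0.2217]
tool_rot: [0.335, 0.942, -0.0, -0.0]
ft_force: [1.3, -0.3, -0.5]
grip_width: 0.0299
grasp_force: 0.0
```

Call:
apply_moves([
  [[-0.6,0,0.3,0,-0.3],[-0.6,0,0,0,-0.3],[-0.6,0,0,0,-0.3],[-0.6,0,0,0,-0.3],[0,0,0,0,-0.3],[0,0,0,0,-0.3]],
])

```text
clock: 7.22
eef_pos: [0.3965, 0.1702, 0.2327]
tool_rot: [0.334, 0.943, 0.0, 0.0]
ft_force: [1.3, 0.2, -0.4]
grip_width: 0.0294
grasp_force: 0.0
```

```bash
python3 st.py; python3 -c "
from h import *
crop('top',110,85,160,170,3.5,'pics/c4.png')"
```

```text
7.2167 [ 0.406  0.113 -0.193  1.264 -0.     1.087] [0.3965 0.1702 0.2327] yaw y 50.97 0.029377158832021955 [ 1.3  0.2 -0.4]
```

View pics/c4.png

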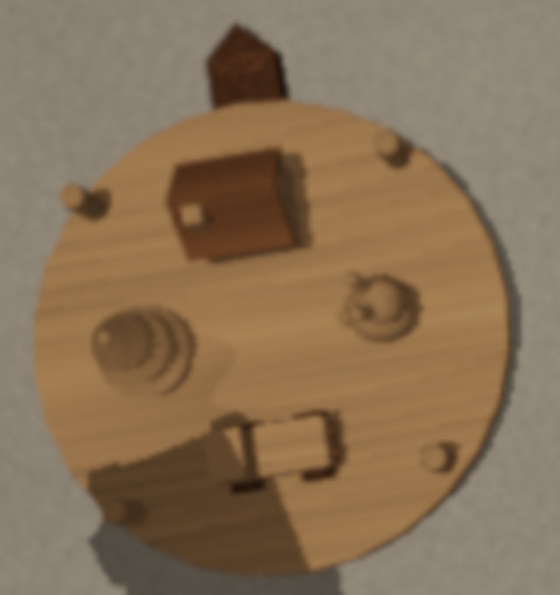

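The arm is clear. The pegs are at (389,144), (73,195), (434,456) and (122,508).

Run:
```python
from h import *
angs([(389,144),(73,195),(434,456),(122,508)])
```

```text
-35.37 0.1172 mod90 54.63
55.14 0.1183 mod90 55.14
-125.04 0.1166 mod90 54.96
146.01 0.1146 mod90 56.01
```

```bash
python3 -c "
from workcell import order
print(order.job_done())"
```

```text
the job is handed in; nothing more can be done
None
```

The job is handed in: by my last measurement the house sits at about 10.2° and the pointer at 10.1–10.4°, using only a peg; the arm is clear of everything and never went near the mug.

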